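# Open the combination-locked reference specimen box

## Task

Open the reference specimen box: turn its left dial to 2 and its right dial to 8, feeling for where each one drops into its notch because the numbers have slipped a little on their spindles, then slide the shutter by its red lip fully open to the right so that the specimen in the well is uncovered. Never drag hard on the lip, whether the shutter is still locked or already at its stop, and leave the things standing around the box alone.

Things in the scene. Friction and masses are not known exactly. Their poses are not given: they have to be found in the camera images.
- lockbox: Grey lock box fixed to the bench, 176 (x, -80 to +96) x 240 (y) x 60 mm; origin under it. x points away from the robot, y left; turned up to 0.25 rad. On its top: dials at x -35, y +55 (left) and -55 (right), each with a red index on the deck at its -x side; behind, a shutter at x +53, y 0 over a well, between rails 9 mm high. Hidden pawls lock the shutter until both dials are in their notches.
- dial_l_grip (a point): Left dial: centre of its grip bar, on its vertical axis, 18.5 mm above the deck. Bar 34 long (point x), 12 thick (y), from 7.5 to 28.5 mm above the deck, on a black disc 52 mm across with ten ticks numbered clockwise from above: thick red 0, white 1-4, thick yellow 5, white 6-9. The bar lies on the line of ticks 0 and 5; its yaw is the box's yaw plus the joint value.
- dial_r_grip (a point): The same point of the right dial, which is made alike.
- dial_l (a joint): Rad, + = anticlockwise from above. Number n at the index reads 0.628 n (or 6.283 less); 2 reads 1.257. Turns -0.4 to 2.3. True notch: up to 0.3 rad either side of the number. Turning takes under 0.1 N m; as the pawl drops into the notch it pulls the dial on (0.2 to 0.4 N m) for some 0.07 rad, then resists with up to 0.5 to 0.7 N m; some 0.08 rad past the notch it climbs out. Let go within 0.04 rad, the dial seats itself.
- dial_r (a joint): Rad, + = anticlockwise from above. Number n at the index reads 0.628 n (or 6.283 less); 8 reads -1.257. Turns -2.3 to 0.4. True notch: up to 0.3 rad either side of the number. Turning takes under 0.1 N m; as the pawl drops into the notch it pulls the dial on (0.2 to 0.4 N m) for some 0.07 rad, then resists with up to 0.5 to 0.7 N m; some 0.08 rad past the notch it climbs out. Let go within 0.04 rad, the dial seats itself.
- shutter_lip (a point): Centre of the red lip that stands upright, sprung along y, on the shutter, 18.5 mm above the deck; lip 40 mm long (box x), 10 mm thick (box y), from 6.5 to 29.5 mm above the deck. Shut, it lies at x +53, y 0 of the box.
- shutter (a joint): Opening of the shutter in m: 0 shut, 0.056 fully open; it slides towards the box's -y (to the right). Free, it takes about 2 to 3 N; locked, it has 2 mm of play and then stands fast.
- lip (a joint): How far the lip has given on its spring, in m, positive in the opening direction; 1 mm per 6 N of drag, at most 6 mm. It shows the drag on the shutter; more than 4 mm (24 N), also against the stop at the open end, is dragging too hard.
- loupe: Black loupe standing just to the right of the box, 39 mm across, 38 mm high; origin under its centre. Leave alone.
- marker_red: Red marker lying to the left of the box along its side, 136 x 17 x 19 mm; origin under its centre. Leave alone.
- objective_case: Objective case with a grey screw top, 42 mm across, 54 mm high, to the right of the box; origin under its centre. Leave alone.

How it is judged:
By the outcome, as a careful person would: the job done as asked, in the order asked, and still so for the second after the job is handed in, with the robot touching nothing.
It also fails if it takes over 66 s, if anything falls off the work surface, if the arm or the gripper's body presses on something with over 40 N, if the wrist force passes 120 N, or if a joint passes its speed limit or range.

## Robot

A 7-joint arm with a two-finger parallel gripper is mounted at the origin on a cart in front of the work surface, level with it; the furniture and walls round the work are solid. World frame = base frame: x ahead of the robot, y to its left, z up, the work surface at z = 0. Lengths are in mm, angles in degrees, forces in N, time in s.
With the tool pointing down it reaches from about 425 to 875 mm from the base axis. Payload 8.4 kg.
Tool frame: the origin (TCP) lies midway between the tips of the shut fingers; the grasp point (between the pads) lies 19 mm behind it; z points along the fingers, y is the line along which they close (so a half turn about z gives the same grasp; the last joint's range is limited). The gripper opens to 87 mm and grips with 3 to 60 N. Pads are 19 mm wide; open, the fingers measure 117 mm over their backs; the gripper's body (75 mm by 190 mm) begins 51 mm behind the grasp point.
Start: joints at [70.863, 19.091, 2.286, 83.961, -0.768, 76.965, -3.352], TCP at [151.201, -632.141, 222.546] pointing down, gripper open.
Joint ranges: [-147.57, 147.57], [-21.85, 119.76], [-74.77, 79.35], [14.55, 137.4], [-85.83, 265.84], [4.83, 119.75], [-152.11, 152.11]. Speed limits (degrees/s): [127.2, 127.2, 159.86, 159.86, 180, 180, 180].

## Interface

Orientations are given as a 3x3 rotation matrix whose columns are the frame's x, y, z axes.
In Python, from workcell import telemetry, vision, order, spotter gives the robot as it stands. The module is installed in compiled form; this text tells all that it offers.
- The arm moves only by the tool drive_tool, never from a script. Its argument "increments" is a list of rows, each a list of 7 numbers: the shift along the tool's x, y, z as a fraction of full scale, then the turn, a rotation vector about the tool's x, y, z as a fraction of full scale, then the gripper's target within -1 to 1 (fully open at 1, half-way at 0, shut at -1). In form: [[x, y, z, rx, ry, rz, fingers], ...]. A call has exactly 8 rows; each row is the pose to reach, as a shift and turn from the pose commanded when the call began, along the tool's axes at that moment, turning the shorter way round; what a row does not reach only later rows make up. Full scale, the value 1, is 150 mm for a shift and 180 degrees for a turn. A row lasts 1/8 s, in which the tool goes at most 62.5 mm and 10.7 degrees, less where a joint would pass 70% of its speed; a pose out of reach is approached as far as the arm can. A call with a number of a shift or a turn outside -1 to 1 is refused whole. A call with a gripper value outside its range is refused whole. The fingers move at their own pace and stop on an object; "grip_force" is the grip in N (left out, the last holds). Time passes only in rows, so rows that repeat a pose let the fingers close, or fill a call up. It gives the time, the measured TCP pose, the force, the opening and the grip force at its end, in the units of the state.
- telemetry.get_obs(): the state, without advancing time (a new reading comes with each control period).
- vision.get_image(name): name is "side" or "top" or "wrist"; returns (picture, depth): 400x640x3 uint8, red, green, blue; 400x640 float32, mm along the optical axis (not along the pixel's ray), 0 where there is no reading.
- vision.camera_info(name): a dict with "fx", "fy", "cx", "cy" (pixels), "dist_coeffs" ([k1, k2, p1, p2, k3] as OpenCV has them; the pictures are not rectified), "extrinsics" (4x4, takes a point from camera to world coordinates); the wrist camera has in their place "tool_from_camera" (4x4, takes a point from camera to tool coordinates, whose origin is the TCP and whose axes are the flange's). Camera axes: x right, y down, z forward; pixel columns grow to the right and rows downward; lengths in mm; the calibration is good to about 2 mm. A picture is of the moment at which its call begins: read the wrist's pose just before it. camera_info takes no time and is no camera call.
- order.sign_off(): hands the job in; it is judged then, once.
Trained networks look in the newest picture that a camera, given by its name, has taken for a name from the list of things; names that differ only in an ending like _2 or _b are one class to them, and where a whole thing is asked for, a point or a joint stands for the part that bears it (a point fixed in the world has none). Each returns a list of dicts, best first, with "p" (0 to 1); they miss things now and then, are a little off and sometimes report something else, mostly with a low value. They report only what shows in the picture. A call takes as long as a camera call.
- spotter.outline_of(camera, target): "region" (400x640 bool, what is visible of it) and "uv" ([column, row] in pixels, amid what is visible of it).
The state is a dict: "time": time; "joints": joint angles; "qvel": joint speeds; "tau": joint torques, N m; "tool_pos": TCP position; "tool_rot": TCP orientation; "wrist_force": force on the tool from outside, world axes, zero at the start; "wrist_torque": the same for the moment, N m; "opening": opening from 0.0 (shut) to 1.0 (fully open); "finger_force": force on a finger pad.
Only numpy, scipy, OpenCV 4.12 (cv2) and the standard library are available. Lean on these libraries where they do the work, as an engineer would, in place of code of your own. Each camera call takes 0.05 s, during which the arm holds its last target. There are 200 camera calls.

## Working session

There is one attempt and no reset: what is moved stays moved. The work goes in short steps, Python scripts to look and compute and a tool call to move; the robot and the scene stay as the last step left them, time stands still between calls to the robot, and variables do not carry over. Pictures are saved under pics/ and viewed, at most 10 in all, crops included, and the job is handed in when it is done.

Besides the shell and the picture viewer there is one more tool, called after "Request:" by a JSON object that holds its "fn" and its "kwargs", one argument or row to a line. drive_tool: Moves the arm, as the interface text tells. Its arguments: {"type":"object","properties":{"increments":{"type":"array"},"grip_force":{"type":"number"}},"required":["increments"]}

```bash
mkdir -p pics; ls; cat > h.py <<'E'
import numpy as np, cv2
from workcell import telemetry, vision, order, spotter
def cam(n):
    i=vision.camera_info(n); K=np.array([[i['fx'],0,i['cx']],[0,i['fy'],i['cy']],[0,0,1.]]); return K,np.array(i['dist_coeffs'],float),i
def T_of(n,i,o=None):
    if n!='wrist': return np.array(i['extrinsics'])
    o=o or telemetry.get_obs(); T=np.eye(4); T[:3,:3]=o['tool_rot']; T[:3,3]=o['tool_pos']; return T@np.array(i['tool_from_camera'])
def to_world(n,uv,d,T=None):
    K,D,i=cam(n); T=T_of(n,i) if T is None else T
    p=cv2.undistortPoints(np.array(uv,float).reshape(-1,1,2),K,D).reshape(-1,2); d=np.asarray(d,float).reshape(-1,1)
    return np.hstack([p*d,d])@T[:3,:3].T+T[:3,3]
def on_plane(n,uv,z,T=None):
    a=to_world(n,uv,np.ones(len(uv)),T); K,D,i=cam(n); T=T_of(n,i) if T is None else T
    c=T[:3,3]; r=a-c; return c+r*((z-c[2])/r[:,2])[:,None]
def proj(n,P,T=None):
    K,D,i=cam(n); T=T_of(n,i) if T is None else T; Ti=np.linalg.inv(T)
    return cv2.projectPoints(np.array(P,float).reshape(-1,3),cv2.Rodrigues(Ti[:3,:3])[0],Ti[:3,3],K,D)[0].reshape(-1,2)
def save(n,img): cv2.imwrite('pics/'+n+'.png',img[:,:,::-1])
E
python3 - <<'E'
from h import *
im,d=vision.get_image('top'); save('top0',im)
for t in ['lockbox','dial_l_grip','dial_r_grip','shutter_lip','loupe','objective_case','marker_red']:
    for r in spotter.outline_of('top',t)[:2]:
        m=r['region']&(d>0); ys,xs=np.nonzero(m)
        if len(xs)==0: print(t,'none');continue
        W=to_world('top',np.c_[xs,ys],d[ys,xs]); print(t,round(r['p'],2),np.round(r['uv']),m.sum(),np.median(W,0).round(1),np.percentile(W,2,axis=0).round(),np.percentile(W,98,axis=0).round())
o=telemetry.get_obs(); print(o['time'],np.round(o['tool_rot'],3),o['opening'])
E
```

```text
pics
dial_l_grip 0.79 [237. 223.] 381 [435.7 299.6  68.8] [413. 279.  64.] [458. 324.  91.]
dial_r_grip 0.8 [287. 223.] 370 [444.1 192.2  68.4] [423. 170.  64.] [468. 216.  91.]
shutter_lip 0.56 [260. 185.] 112 [525.7 252.9  89.2] [507. 248.  68.] [546. 260.  93.]
loupe 0.62 [328. 206.] 171 [485.1  92.7  36.3] [468.  76.  33.] [501. 108.  40.]
objective_case 0.58 [460. 243.] 353 [ 391.5 -218.9   53.3] [ 372. -252.    1.] [ 410. -205.   57.]
marker_red 0.9 [210. 218.] 314 [453.5 389.2  14.6] [395. 382.   7.] [520. 398.  21.]
0.4 [[ 0.973  0.233 -0.   ]
 [ 0.233 -0.973  0.   ]
 [-0.    -0.    -1.   ]] 1.0015833314853735
```

View pics/top0.png

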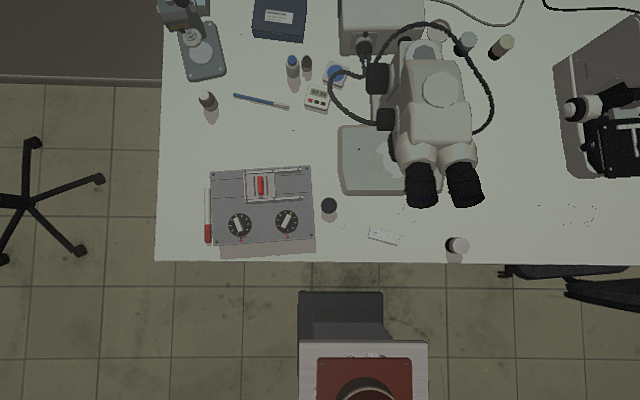

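The top view shows the box near (262,207) px with its dials at (239,224) and (287,222) and the lip at (261,185). The loupe is at (329,205) and the marker at (208,215). The microscope stands between the arm and the box, so I'm checking its height along the swing.

```bash
python3 - <<'E'
from h import *
im,d=vision.get_image('top')
ys,xs=np.nonzero(d>0); W=to_world('top',np.c_[xs,ys],d[ys,xs])
r=np.hypot(W[:,0],W[:,1]); a=np.degrees(np.arctan2(W[:,1],W[:,0]))
for lo in range(-90,40,10):
    s=(a>=lo)&(a<lo+10); row=[]
    for rr in range(300,800,50):
        q=s&(r>=rr)&(r<rr+50); row.append(int(W[q,2].max()) if q.any() else None)
    print(lo,row)
E
```

```text
-90 [-736, -740, -738, -735, -739, -739, -739, -740, -737, -738]
-80 [-736, -741, -739, -740, -737, -740, -739, -740, -673, -657]
-70 [-738, -740, -737, -738, -739, 66, 133, 123, 57, 3]
-60 [-736, -738, -740, -740, 0, 4, 3, 5, 4, 5]
-50 [-736, -739, -743, 4, 6, 5, 4, 6, 172, 172]
-40 [-739, -742, 56, 58, 6, 4, 5, 5, 5, 171]
-30 [-741, 4, 57, 58, 5, 15, 3, 5, 149, 157]
-20 [-746, 7, 11, 396, 392, 376, 376, None, None, 231]
-10 [3, 6, 13, 395, 386, 376, 378, 377, 352, 300]
0 [2, 6, 4, 39, 40, 30, 270, 263, 253, 232]
10 [-746, 5, 65, 66, 72, 72, 72, 5, 11, 21]
20 [-741, 4, 65, 92, 72, 93, 95, 59, 6, 5]
30 [-736, -4, 4, 65, 91, 71, 65, 65, 5, 6]
```

```bash
cat >> h.py <<'E'
def rows(wps,o=None):
    """wps: list of (x,y,z,dyaw_deg world) -> tool increments from current pose"""
    o=o or telemetry.get_obs(); R=np.array(o['tool_rot']); p=np.array(o['tool_pos'])
    for w in wps: print(np.round(R.T@(np.array(w[:3])-p)/150,3), 'rz',round(-w[3]/180,3))
def pol(a,r,z,dy): return (r*np.cos(np.radians(a)),r*np.sin(np.radians(a)),z,dy)
E
python3 - <<'E'
from h import *
rows([pol(a,r,z,a+76.6) for a,r,z in [(-76.6,640,280),(-76.6,625,340),(-74,605,395),(-69,590,435),(-64,575,465),(-58,565,490),(-52,560,490),(-46,560,490)]])
print(np.round(vision.camera_info('wrist')['tool_from_camera'],3),{k:vision.camera_info('wrist')[k] for k in('fx','cx','cy')})
E
```

```text
[-0.004 -0.066 -0.383] rz -0.0
[-0.004 -0.166 -0.783] rz -0.0
[ 0.179 -0.304 -1.15 ] rz -0.014
[ 0.517 -0.434 -1.417] rz -0.042
[ 0.833 -0.591 -1.617] rz -0.07
[ 1.198 -0.762 -1.783] rz -0.103
[ 1.551 -0.937 -1.783] rz -0.137
[ 1.897 -1.118 -1.783] rz -0.17
[[-1.00000e-03 -9.54000e-01 -2.99000e-01  8.23980e+01]
 [ 1.00000e+00 -0.00000e+00 -1.00000e-03 -1.17000e-01]
 [ 1.00000e-03 -2.99000e-01  9.54000e-01 -1.61914e+02]
 [ 0.00000e+00  0.00000e+00  0.00000e+00  1.00000e+00]] {'fx': 356.06929324819305, 'cx': 316.52851129003164, 'cy': 200.15833018387636}
```

Request:
{"fn": "drive_tool", "kwargs": {
  "increments": [
    [0.02, -0.02, -0.35, 0, 0, 0, 1],
    [0.1, -0.1, -0.7, 0, 0, 0, 1],
    [0.25, -0.25, -0.9, 0, 0, 0, 1],
    [0.45, -0.45, -1, 0, 0, 0, 1],
    [0.65, -0.65, -1, 0, 0, 0, 1],
    [0.85, -0.85, -1, 0, 0, 0, 1],
    [1, -1, -1, 0, 0, 0, 1],
    [1, -1, -1, 0, 0, 0, 1]
  ]
}}

```text
time: 1.45
tool_pos: [264.0, -449.4, 373.3]
tool_rot: [[0.972, 0.237, 0.001], [0.237, -0.972, -0.001], [0.001, 0.001, -1.0]]
wrist_force: [-0.6, 0.1, 0.5]
opening: 0.998
finger_force: 0.0
```

Request:
{"fn": "drive_tool", "kwargs": {
  "increments": [
    [0.15, -0.1, -0.3, 0, 0, 0, 1],
    [0.3, -0.2, -0.6, 0, 0, 0, 1],
    [0.5, -0.3, -0.8, 0, 0, 0, 1],
    [0.7, -0.4, -0.8, 0, 0, 0, 1],
    [0.85, -0.5, -0.8, 0, 0, 0, 1],
    [1, -0.6, -0.8, 0, 0, 0, 1],
    [1, -0.7, -0.8, 0, 0, 0, 1],
    [1, -0.8, -0.8, 0, 0, 0, 1]
  ]
}}

```text
time: 2.45
tool_pos: [379.2, -300.0, 492.5]
tool_rot: [[0.973, 0.231, -0.0], [0.231, -0.973, -0.0], [-0.0, 0.0, -1.0]]
wrist_force: [0.2, 0.0, -0.1]
opening: 0.998
finger_force: 0.0
```

Request:
{"fn": "drive_tool", "kwargs": {
  "increments": [
    [0.1, -0.15, 0, 0, 0, 0, 1],
    [0.25, -0.35, 0, 0, 0, 0, 1],
    [0.4, -0.6, 0, 0, 0, 0, 1],
    [0.55, -0.8, 0, 0, 0, 0, 1],
    [0.7, -0.95, 0, 0, 0, 0, 1],
    [0.8, -1, 0, 0, 0, 0, 1],
    [0.9, -1, 0, 0, 0, 0, 1],
    [1, -1, 0, 0, 0, 0, 1]
  ]
}}

```text
time: 3.45
tool_pos: [491.8, -120.3, 492.4]
tool_rot: [[0.973, 0.23, -0.0], [0.23, -0.973, -0.0], [-0.0, 0.0, -1.0]]
wrist_force: [0.7, -1.0, 0.9]
opening: 1.003
finger_force: 0.0
```

Request:
{"fn": "drive_tool", "kwargs": {
  "increments": [
    [0.1, -0.2, 0, 0, 0, 0, 1],
    [0.15, -0.4, 0, 0, 0, 0, 1],
    [0.2, -0.6, 0, 0, 0, 0, 1],
    [0.25, -0.8, 0, 0, 0, 0, 1],
    [0.3, -1, 0, 0, 0, 0, 1],
    [0.35, -1, 0, 0, 0, 0, 1],
    [0.4, -1, 0, 0, 0, 0, 1],
    [0.4, -1, 0, 0, 0, 0, 1]
  ]
}}

```text
time: 4.45
tool_pos: [515.5, 39.5, 491.9]
tool_rot: [[0.973, 0.231, -0.001], [0.231, -0.973, 0.0], [-0.001, -0.001, -1.0]]
wrist_force: [-0.8, 0.4, 0.5]
opening: 0.999
finger_force: 0.0
```

Request:
{"fn": "drive_tool", "kwargs": {
  "increments": [
    [0.0, -0.2, 0, 0, 0, 0, 1],
    [0.0, -0.4, 0, 0, 0, 0, 1],
    [0.0, -0.6, 0, 0, 0, 0, 1],
    [0.0, -0.8, 0.1, 0, 0, 0, 1],
    [0.0, -1, 0.3, 0, 0, 0, 1],
    [0.0, -1, 0.5, 0, 0, 0, 1],
    [0.0, -1, 0.6, 0, 0, 0, 1],
    [0, -1, 0.6, 0, 0, 0, 1]
  ]
}}

```text
time: 5.45
tool_pos: [479.9, 185.5, 402.2]
tool_rot: [[0.973, 0.231, -0.001], [0.231, -0.973, -0.001], [-0.001, 0.0, -1.0]]
wrist_force: [0.2, -0.9, 0.6]
opening: 0.998
finger_force: 0.0
```

Request:
{"fn": "drive_tool", "kwargs": {
  "increments": [
    [0.0, -0.15, 0.3, 0, 0, 0, 0.5],
    [0.0, -0.3, 0.6, 0, 0, 0, 0.2],
    [0.0, -0.4, 0.8, 0, 0, 0, 0.2],
    [0.0, -0.45, 0.9, 0, 0, 0, 0.2],
    [0.0, -0.45, 0.9, 0, 0, 0, 0.2],
    [0.0, -0.45, 0.9, 0, 0, 0, 0.2],
    [0.0, -0.45, 0.9, 0, 0, 0, 0.2],
    [0, -0.45, 0.9, 0, 0, 0, 0.2]
  ]
}}

```text
time: 6.45
tool_pos: [464.5, 252.2, 268.2]
tool_rot: [[0.973, 0.232, 0.001], [0.232, -0.973, 0.0], [0.001, 0.0, -1.0]]
wrist_force: [0.0, -0.5, 0.1]
opening: 0.598
finger_force: 0.0
```

```bash
python3 - <<'E'
from h import *
o=telemetry.get_obs(); im,d=vision.get_image('wrist'); K,D,i=cam('wrist'); T=T_of('wrist',i,o)
save('w1',im); np.savez('w1.npz',im=im,d=d,T=T)
for t in ['dial_l_grip','dial_r_grip','shutter_lip','lockbox']:
    for r in spotter.outline_of('wrist',t)[:1]:
        m=r['region']&(d>0); ys,xs=np.nonzero(m); W=to_world('wrist',np.c_[xs,ys],d[ys,xs],T)
        print(t,round(r['p'],2),np.round(r['uv']),np.median(W,0).round(1))
        top=W[(W[:,2]>83)&(W[:,2]<95)]
        if len(top)>10:
            rc=cv2.minAreaRect(top[:,:2].astype(np.float32)); print('bar',len(top),top.mean(0).round(1),np.round(cv2.boxPoints(rc),1).tolist())
E
```

```text
dial_l_grip 0.64 [263. 188.] [438.5 301.1  67.7]
bar 411 [436.4 301.8  87.9] [[417.6000061035156, 301.1000061035156], [422.3999938964844, 289.8999938964844], [453.3999938964844, 303.1000061035156], [448.6000061035156, 314.29998779296875]]
dial_r_grip 0.72 [366. 202.] [447.2 195.4  67.7]
bar 402 [445.2 193.1  87.7] [[426.3999938964844, 194.89999389648438], [456.6000061035156, 179.1999969482422], [462.3999938964844, 190.39999389648438], [432.29998779296875, 206.0]]
shutter_lip 0.97 [332. 112.] [529.1 255.5  89.4]
bar 479 [528.3 254.7  89.8] [[507.1000061035156, 257.79998779296875], [507.8999938964844, 247.8000030517578], [548.4000244140625, 251.1999969482422], [547.5999755859375, 261.20001220703125]]
lockbox 0.63 [318. 146.] [492.5 254.5  60.1]
bar 1292 [473.2 250.5  88.5] [[377.0, 221.39999389648438], [496.8999938964844, 157.60000610351562], [550.5999755859375, 258.5], [430.70001220703125, 322.3999938964844]]
```

View pics/w1.png

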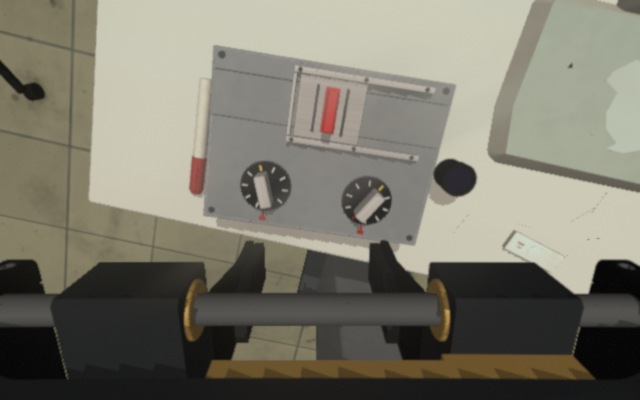

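Both bars are clear: left at (264,190) px, right at (370,207), lip at (331,110), and the yellow 5 faces away from each index. Box yaw is 4.7°. The left dial stands at +18.4° and the right at −32°. I start with the left dial.

Request:
{"fn": "drive_tool", "kwargs": {
  "increments": [
    [-0.03, -0.1, 0.2, 0, 0, -0.02, 0],
    [-0.07, -0.2, 0.45, 0, 0, -0.04, 0],
    [-0.11, -0.3, 0.7, 0, 0, -0.054, 0],
    [-0.11, -0.37, 0.85, 0, 0, -0.054, 0],
    [-0.11, -0.37, 0.95, 0, 0, -0.054, 0],
    [-0.11, -0.37, 1, 0, 0, -0.054, 0],
    [-0.11, -0.37, 1, 0, 0, -0.054, 0],
    [-0.11, -0.37, 1, 0, 0, -0.054, 0]
  ]
}}

```text
time: 7.7
tool_pos: [435.7, 302.5, 118.4]
tool_rot: [[0.92, 0.393, 0.001], [0.393, -0.92, 0.0], [0.001, 0.0, -1.0]]
wrist_force: [0.6, -0.4, -0.0]
opening: 0.503
finger_force: 0.0
```

Request:
{"fn": "drive_tool", "kwargs": {
  "increments": [
    [0, 0, 0.1, 0, 0, 0, 0],
    [0, 0, 0.2, 0, 0, 0, 0],
    [0, 0, 0.28, 0, 0, 0, 0],
    [0, 0, 0.312, 0, 0, 0, 0],
    [0, 0, 0.312, 0, 0, 0, -1],
    [0, 0, 0.312, 0, 0, 0, -1],
    [0, 0, 0.312, 0, 0, 0, -1],
    [0, 0, 0.312, 0, 0, 0, -1]
  ],
  "grip_force": 30
}}

```text
time: 8.7
tool_pos: [435.6, 301.8, 71.1]
tool_rot: [[0.919, 0.393, 0.001], [0.393, -0.919, -0.001], [0.0, 0.001, -1.0]]
wrist_force: [1.4, -6.3, 5.6]
opening: 0.131
finger_force: 30.5
```

```bash
cat > st.py <<'E'
from h import *
o=telemetry.get_obs(); R=np.array(o['tool_rot'])
print(o['time'],'yaw',round(np.degrees(np.arctan2(R[1,0],R[0,0])),2),np.round(o['tool_pos'],1),'F',np.round(o['wrist_force'],1),'M',np.round(o['wrist_torque'],3),round(o['opening']*87,1),o['finger_force'])
E
python3 st.py
```

```text
8.7 yaw 23.15 [435.6 301.8  71.1] F [ 1.4 -6.3  5.6] M [-0.899 -0.039 -0.087] 11.4 30.534523129463196
```

Request:
{"fn": "drive_tool", "kwargs": {
  "increments": [
    [0, 0, 0, 0, 0, -0.03, -1],
    [0, 0, 0, 0, 0, -0.07, -1],
    [0, 0, 0, 0, 0, -0.11, -1],
    [0, 0, 0, 0, 0, -0.15, -1],
    [0, 0, 0, 0, 0, -0.18, -1],
    [0, 0, 0, 0, 0, -0.18, -1],
    [0, 0, 0, 0, 0, -0.18, -1],
    [0, 0, 0, 0, 0, -0.18, -1]
  ]
}}

```text
time: 9.7
tool_pos: [435.7, 301.7, 71.1]
tool_rot: [[0.568, 0.823, 0.001], [0.823, -0.568, -0.001], [-0.001, 0.001, -1.0]]
wrist_force: [1.3, -4.9, 5.5]
opening: 0.135
finger_force: 30.0
```

```bash
python3 st.py
```

```text
9.7 yaw 55.38 [435.7 301.7  71.1] F [ 1.3 -4.9  5.5] M [-1.123 -0.185  0.023] 11.7 30.00623792409897
```

Request:
{"fn": "drive_tool", "kwargs": {
  "increments": [
    [0, 0, 0, 0, 0, -0.008, -1],
    [0, 0, 0, 0, 0, -0.017, -1],
    [0, 0, 0, 0, 0, -0.017, -1],
    [0, 0, 0, 0, 0, -0.017, -1],
    [0, 0, 0, 0, 0, -0.017, -1],
    [0, 0, 0, 0, 0, -0.017, -1],
    [0, 0, 0, 0, 0, -0.017, -1],
    [0, 0, 0, 0, 0, -0.017, -1]
  ]
}}

```text
time: 10.7
tool_pos: [435.7, 301.7, 71.0]
tool_rot: [[0.523, 0.852, 0.001], [0.852, -0.523, -0.001], [-0.001, 0.001, -1.0]]
wrist_force: [1.1, -5.1, 4.6]
opening: 0.136
finger_force: 30.0
```

```bash
python3 st.py
```

```text
10.7 yaw 58.44 [435.7 301.7  71. ] F [ 1.1 -5.1  4.6] M [-1.135 -0.233  0.011] 11.8 30.001640617847443
```

Request:
{"fn": "drive_tool", "kwargs": {
  "increments": [
    [0, 0, 0, 0, 0, -0.008, -1],
    [0, 0, 0, 0, 0, -0.017, -1],
    [0, 0, 0, 0, 0, -0.017, -1],
    [0, 0, 0, 0, 0, -0.017, -1],
    [0, 0, 0, 0, 0, -0.017, -1],
    [0, 0, 0, 0, 0, -0.017, -1],
    [0, 0, 0, 0, 0, -0.017, -1],
    [0, 0, 0, 0, 0, -0.017, -1]
  ]
}}

```text
time: 11.7
tool_pos: [435.7, 301.7, 71.1]
tool_rot: [[0.477, 0.879, 0.001], [0.879, -0.477, -0.001], [-0.001, 0.001, -1.0]]
wrist_force: [1.1, -5.5, 5.8]
opening: 0.142
finger_force: 30.0
```

```bash
python3 st.py
```

```text
11.7 yaw 61.5 [435.7 301.7  71.1] F [ 1.1 -5.5  5.8] M [-1.096 -0.248  0.017] 12.3 30.00216007232666
```

Request:
{"fn": "drive_tool", "kwargs": {
  "increments": [
    [0, 0, 0, 0, 0, -0.008, -1],
    [0, 0, 0, 0, 0, -0.017, -1],
    [0, 0, 0, 0, 0, -0.017, -1],
    [0, 0, 0, 0, 0, -0.017, -1],
    [0, 0, 0, 0, 0, -0.017, -1],
    [0, 0, 0, 0, 0, -0.017, -1],
    [0, 0, 0, 0, 0, -0.017, -1],
    [0, 0, 0, 0, 0, -0.017, -1]
  ]
}}

```text
time: 12.7
tool_pos: [435.7, 301.8, 71.1]
tool_rot: [[0.429, 0.903, 0.001], [0.903, -0.429, -0.001], [-0.001, 0.001, -1.0]]
wrist_force: [1.0, -5.1, 4.9]
opening: 0.138
finger_force: 30.0
```

```bash
python3 st.py
```

```text
12.7 yaw 64.57 [435.7 301.8  71.1] F [ 1.  -5.1  4.9] M [-1.102 -0.26   0.006] 12.0 30.00230759382248
```

Request:
{"fn": "drive_tool", "kwargs": {
  "increments": [
    [0, 0, 0, 0, 0, -0.01, -1],
    [0, 0, 0, 0, 0, -0.02, -1],
    [0, 0, 0, 0, 0, -0.02, -1],
    [0, 0, 0, 0, 0, -0.02, -1],
    [0, 0, 0, 0, 0, -0.02, -1],
    [0, 0, 0, 0, 0, -0.02, -1],
    [0, 0, 0, 0, 0, -0.02, -1],
    [0, 0, 0, 0, 0, -0.02, -1]
  ]
}}

```text
time: 13.7
tool_pos: [435.7, 301.8, 71.1]
tool_rot: [[0.372, 0.928, 0.001], [0.928, -0.372, -0.001], [-0.001, 0.001, -1.0]]
wrist_force: [0.4, -5.2, 5.7]
opening: 0.135
finger_force: 30.0
```

```bash
python3 st.py
```

```text
13.7 yaw 68.16 [435.7 301.8  71.1] F [ 0.4 -5.2  5.7] M [-1.124 -0.266 -0.009] 11.8 30.00212699174881
```

Request:
{"fn": "drive_tool", "kwargs": {
  "increments": [
    [0, 0, 0, 0, 0, -0.01, -1],
    [0, 0, 0, 0, 0, -0.02, -1],
    [0, 0, 0, 0, 0, -0.02, -1],
    [0, 0, 0, 0, 0, -0.02, -1],
    [0, 0, 0, 0, 0, -0.02, -1],
    [0, 0, 0, 0, 0, -0.02, -1],
    [0, 0, 0, 0, 0, -0.02, -1],
    [0, 0, 0, 0, 0, -0.02, -1]
  ]
}}

```text
time: 14.7
tool_pos: [435.7, 301.8, 71.1]
tool_rot: [[0.313, 0.95, 0.001], [0.95, -0.313, -0.001], [-0.001, 0.001, -1.0]]
wrist_force: [0.9, -5.2, 5.3]
opening: 0.133
finger_force: 30.1
```

```bash
python3 st.py
```

```text
14.7 yaw 71.78 [435.7 301.8  71.1] F [ 0.9 -5.2  5.3] M [-1.122 -0.306  0.278] 11.6 30.056545436382294
```

Request:
{"fn": "drive_tool", "kwargs": {
  "increments": [
    [0, 0, 0, 0, 0, -0.005, -1],
    [0, 0, 0, 0, 0, -0.011, -1],
    [0, 0, 0, 0, 0, -0.011, -1],
    [0, 0, 0, 0, 0, -0.011, -1],
    [0, 0, 0, 0, 0, -0.011, -1],
    [0, 0, 0, 0, 0, -0.011, -1],
    [0, 0, 0, 0, 0, -0.011, -1],
    [0, 0, 0, 0, 0, -0.011, -1]
  ]
}}

```text
time: 15.7
tool_pos: [435.7, 301.7, 71.1]
tool_rot: [[0.28, 0.96, 0.001], [0.96, -0.28, -0.001], [-0.001, 0.001, -1.0]]
wrist_force: [0.8, -5.4, 5.8]
opening: 0.136
finger_force: 30.0
```

```bash
python3 st.py
```

```text
15.7 yaw 73.75 [435.7 301.7  71.1] F [ 0.8 -5.4  5.8] M [-1.193 -0.31   0.163] 11.8 30.02407282590866
```

Request:
{"fn": "drive_tool", "kwargs": {
  "increments": [
    [0, 0, 0, 0, 0, -0.005, -1],
    [0, 0, 0, 0, 0, -0.012, -1],
    [0, 0, 0, 0, 0, -0.012, -1],
    [0, 0, 0, 0, 0, -0.012, -1],
    [0, 0, 0, 0, 0, -0.012, -1],
    [0, 0, 0, 0, 0, -0.012, -1],
    [0, 0, 0, 0, 0, -0.012, -1],
    [0, 0, 0, 0, 0, -0.012, -1]
  ]
}}

```text
time: 16.7
tool_pos: [435.7, 301.8, 71.1]
tool_rot: [[0.244, 0.97, 0.001], [0.97, -0.244, -0.001], [-0.001, 0.001, -1.0]]
wrist_force: [1.4, -5.8, 5.0]
opening: 0.134
finger_force: 30.0
```

```bash
python3 st.py
```

```text
16.7 yaw 75.9 [435.7 301.8  71.1] F [ 1.4 -5.8  5. ] M [-1.195 -0.276 -0.062] 11.7 30.00096470117569
```

Request:
{"fn": "drive_tool", "kwargs": {
  "increments": [
    [0, 0, 0, 0, 0, 0, 0],
    [0, 0, 0, 0, 0, 0, 0],
    [0, 0, 0, 0, 0, 0, 0],
    [0, 0, -0.2, 0, 0, 0, 0],
    [0, 0, -0.4, 0, 0, -0.03, 0],
    [-0.15, 0.05, -0.4, 0, 0, -0.08, 0],
    [-0.3, 0.1, -0.4, 0, 0, -0.13, 0],
    [-0.5, 0.17, -0.4, 0, 0, -0.18, 0]
  ]
}}

```text
time: 17.7
tool_pos: [441.6, 223.6, 130.9]
tool_rot: [[-0.323, 0.946, 0.0], [0.946, 0.323, 0.001], [0.001, 0.0, -1.0]]
wrist_force: [0.3, 0.3, -0.5]
opening: 0.5
finger_force: 0.0
```

```bash
python3 - <<'E'
from h import *
rows([(444.4,192.6,118,0)])
exec(open('st.py').read()); print(np.round(o['joints'],1), 152.5-np.degrees(np.arctan2(R[1,0],R[0,0])))
E
```

```text
[-0.202 -0.049  0.086] rz 0.0
17.7 yaw 108.85 [441.6 223.6 130.9] F [ 0.3  0.3 -0.5] M [-0.015 -0.149 -0.04 ] 43.5 0.0
[ 29.3  15.8 -68.2 109.3  16.1  65.6 -26.1] 43.65023377210605
```

Request:
{"fn": "drive_tool", "kwargs": {
  "increments": [
    [-0.1, -0.02, 0, 0, 0, -0.05, 0],
    [-0.2, -0.05, 0, 0, 0, -0.1, 0],
    [-0.2, -0.05, 0, 0, 0, -0.15, 0],
    [-0.2, -0.05, 0, 0, 0, -0.2, 0],
    [-0.2, -0.05, 0.05, 0, 0, -0.24, 0],
    [-0.2, -0.05, 0.1, 0, 0, -0.243, 0],
    [-0.2, -0.05, 0.1, 0, 0, -0.243, 0],
    [-0.2, -0.05, 0.1, 0, 0, -0.243, 0]
  ]
}}

```text
time: 18.7
tool_pos: [444.2, 193.0, 115.9]
tool_rot: [[-0.884, 0.467, -0.0], [0.467, 0.884, 0.0], [0.0, 0.0, -1.0]]
wrist_force: [0.5, -0.4, 0.7]
opening: 0.497
finger_force: 0.0
```

```bash
python3 - <<'E'
from h import *
o=telemetry.get_obs(); im,d=vision.get_image('wrist'); K,D,i=cam('wrist'); T=T_of('wrist',i,o)
save('w2',im)
exec(open('st.py').read()); print(np.round(o['joints'],1))
for t in ['dial_l_grip','dial_r_grip']:
    for r in spotter.outline_of('wrist',t):
        m=r['region']&(d>0); ys,xs=np.nonzero(m); W=to_world('wrist',np.c_[xs,ys],d[ys,xs],T)
        top=W[(W[:,2]>83)&(W[:,2]<95)]
        if len(top)>10:
            rc=cv2.minAreaRect(top[:,:2].astype(np.float32)); print(t,r['p'],len(top),np.round(rc[0],1),np.round(rc[1],1),rc[2])
E
```

```text
18.75 yaw 152.17 [444.3 193.  116. ] F [0.1 0.6 0.1] M [ 0.028 -0.163  0.026] 43.7 0.0
[ 35.8  17.2 -71.9 111.4  18.2  64.2  18.7]
dial_l_grip 0.75 1581 [435.3 301.3] [34.4 12.7] 75.70861053466797
dial_r_grip 0.92 1132 [444.4 192.3] [12.  34.1] 63.29374313354492
```

View pics/w2.png

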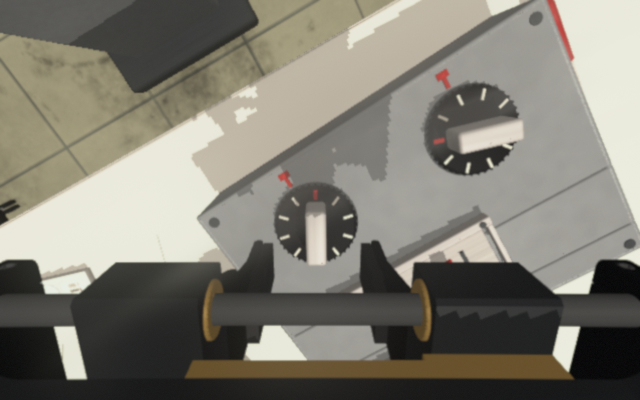

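The left dial holds at 75.7°, seated. The gripper is centred over the right dial at (316,222) px.

Request:
{"fn": "drive_tool", "kwargs": {
  "increments": [
    [0, 0, 0.1, 0, 0, 0, 0],
    [0, 0, 0.2, 0, 0, 0, 0],
    [0, 0, 0.27, 0, 0, -0.005, 0],
    [0, 0, 0.3, 0, 0, -0.005, 0],
    [0, 0, 0.3, 0, 0, -0.005, -1],
    [0, 0, 0.3, 0, 0, -0.005, -1],
    [0, 0, 0.3, 0, 0, -0.005, -1],
    [0, 0, 0.3, 0, 0, -0.005, -1]
  ],
  "grip_force": 30
}}

```text
time: 19.85
tool_pos: [444.2, 192.5, 71.0]
tool_rot: [[-0.892, 0.452, 0.0], [0.452, 0.892, -0.001], [-0.0, -0.0, -1.0]]
wrist_force: [-3.9, -6.5, 8.7]
opening: 0.139
finger_force: 30.4
```

```bash
python3 st.py
```

```text
19.85 yaw 153.12 [444.2 192.5  71. ] F [-3.9 -6.5  8.7] M [-1.136  0.512  0.087] 12.1 30.445721447467804
```

Request:
{"fn": "drive_tool", "kwargs": {
  "increments": [
    [0, 0, 0, 0, 0, 0.03, -1],
    [0, 0, 0, 0, 0, 0.06, -1],
    [0, 0, 0, 0, 0, 0.09, -1],
    [0, 0, 0, 0, 0, 0.11, -1],
    [0, 0, 0, 0, 0, 0.12, -1],
    [0, 0, 0, 0, 0, 0.12, -1],
    [0, 0, 0, 0, 0, 0.12, -1],
    [0, 0, 0, 0, 0, 0.12, -1]
  ]
}}

```text
time: 20.85
tool_pos: [444.4, 192.7, 71.0]
tool_rot: [[-0.663, 0.748, 0.0], [0.748, 0.663, -0.0], [-0.0, 0.0, -1.0]]
wrist_force: [-0.9, -3.0, 5.3]
opening: 0.138
finger_force: 30.0
```

```bash
python3 st.py
```

```text
20.85 yaw 131.56 [444.4 192.7  71. ] F [-0.9 -3.   5.3] M [-0.45  -0.047 -0.065] 12.0 30.003576278686523
```

Request:
{"fn": "drive_tool", "kwargs": {
  "increments": [
    [0, 0, 0, 0, 0, 0.01, -1],
    [0, 0, 0, 0, 0, 0.02, -1],
    [0, 0, 0, 0, 0, 0.02, -1],
    [0, 0, 0, 0, 0, 0.02, -1],
    [0, 0, 0, 0, 0, 0.02, -1],
    [0, 0, 0, 0, 0, 0.02, -1],
    [0, 0, 0, 0, 0, 0.02, -1],
    [0, 0, 0, 0, 0, 0.02, -1]
  ]
}}

```text
time: 21.85
tool_pos: [444.4, 192.7, 71.0]
tool_rot: [[-0.615, 0.788, 0.0], [0.788, 0.615, -0.0], [-0.0, 0.0, -1.0]]
wrist_force: [-1.3, -2.0, 5.1]
opening: 0.137
finger_force: 30.0
```

```bash
python3 st.py
```

```text
21.85 yaw 127.97 [444.4 192.7  71. ] F [-1.3 -2.   5.1] M [-0.385 -0.031 -0.102] 11.9 30.00324547290802
```

Request:
{"fn": "drive_tool", "kwargs": {
  "increments": [
    [0, 0, 0, 0, 0, 0.01, -1],
    [0, 0, 0, 0, 0, 0.02, -1],
    [0, 0, 0, 0, 0, 0.02, -1],
    [0, 0, 0, 0, 0, 0.02, -1],
    [0, 0, 0, 0, 0, 0.02, -1],
    [0, 0, 0, 0, 0, 0.02, -1],
    [0, 0, 0, 0, 0, 0.02, -1],
    [0, 0, 0, 0, 0, 0.02, -1]
  ]
}}

```text
time: 22.85
tool_pos: [444.4, 192.7, 71.0]
tool_rot: [[-0.565, 0.825, 0.0], [0.825, 0.565, 0.0], [-0.0, 0.0, -1.0]]
wrist_force: [0.2, -1.6, 5.2]
opening: 0.138
finger_force: 30.0
```

```bash
python3 st.py
```

```text
22.85 yaw 124.37 [444.4 192.7  71. ] F [ 0.2 -1.6  5.2] M [-0.441 -0.057 -0.025] 12.0 30.001603066921234
```

Request:
{"fn": "drive_tool", "kwargs": {
  "increments": [
    [0, 0, 0, 0, 0, 0.01, -1],
    [0, 0, 0, 0, 0, 0.02, -1],
    [0, 0, 0, 0, 0, 0.02, -1],
    [0, 0, 0, 0, 0, 0.02, -1],
    [0, 0, 0, 0, 0, 0.02, -1],
    [0, 0, 0, 0, 0, 0.02, -1],
    [0, 0, 0, 0, 0, 0.02, -1],
    [0, 0, 0, 0, 0, 0.02, -1]
  ]
}}

```text
time: 23.85
tool_pos: [444.5, 192.7, 71.0]
tool_rot: [[-0.512, 0.859, 0.0], [0.859, 0.512, 0.0], [-0.0, 0.0, -1.0]]
wrist_force: [0.1, -1.7, 5.7]
opening: 0.135
finger_force: 30.1
```

```bash
python3 st.py
```

```text
23.85 yaw 120.78 [444.5 192.7  71. ] F [ 0.1 -1.7  5.7] M [-0.462 -0.118 -0.267] 11.7 30.061002373695374
```

Request:
{"fn": "drive_tool", "kwargs": {
  "increments": [
    [0, 0, 0, 0, 0, 0.008, -1],
    [0, 0, 0, 0, 0, 0.015, -1],
    [0, 0, 0, 0, 0, 0.015, -1],
    [0, 0, 0, 0, 0, 0.015, -1],
    [0, 0, 0, 0, 0, 0.015, -1],
    [0, 0, 0, 0, 0, 0.015, -1],
    [0, 0, 0, 0, 0, 0.015, -1],
    [0, 0, 0, 0, 0, 0.015, -1]
  ]
}}

```text
time: 24.85
tool_pos: [444.5, 192.8, 71.0]
tool_rot: [[-0.471, 0.882, 0.0], [0.882, 0.471, 0.0], [-0.0, 0.0, -1.0]]
wrist_force: [-0.0, -1.0, 5.3]
opening: 0.131
finger_force: 30.0
```

```bash
python3 st.py
```

```text
24.85 yaw 118.11 [444.5 192.8  71. ] F [-0.  -1.   5.3] M [-0.411 -0.139 -0.015] 11.4 30.002207458019257
```

Request:
{"fn": "drive_tool", "kwargs": {
  "increments": [
    [0, 0, 0, 0, 0, 0.004, -1],
    [0, 0, 0, 0, 0, 0.007, -1],
    [0, 0, 0, 0, 0, 0.007, -1],
    [0, 0, 0, 0, 0, 0.007, -1],
    [0, 0, 0, 0, 0, 0.007, -1],
    [0, 0, 0, 0, 0, 0.007, -1],
    [0, 0, 0, 0, 0, 0.007, -1],
    [0, 0, 0, 0, 0, 0.007, -1]
  ]
}}

```text
time: 25.85
tool_pos: [444.5, 192.8, 71.0]
tool_rot: [[-0.452, 0.892, 0.001], [0.892, 0.452, 0.0], [-0.0, 0.001, -1.0]]
wrist_force: [0.4, -2.8, 4.9]
opening: 0.136
finger_force: 30.0
```

```bash
python3 st.py
```

```text
25.85 yaw 116.86 [444.5 192.8  71. ] F [ 0.4 -2.8  4.9] M [-0.404 -0.27   0.091] 11.9 30.004395246505737
```

Both dials were felt in their notches (right near 118°). I'm releasing it and going over the lip.

Request:
{"fn": "drive_tool", "kwargs": {
  "increments": [
    [0, 0, 0, 0, 0, 0, 0],
    [0, 0, 0, 0, 0, 0, 0],
    [0, 0, 0, 0, 0, 0, 0],
    [0, 0, -0.2, 0, 0, 0, 0],
    [0, 0, -0.4, 0, 0, -0.04, 0],
    [0.03, 0.2, -0.4, 0, 0, -0.09, 0],
    [0.06, 0.4, -0.4, 0, 0, -0.14, 0],
    [0.1, 0.6, -0.4, 0, 0, -0.19, 0]
  ]
}}

```text
time: 26.85
tool_pos: [518.8, 246.9, 130.6]
tool_rot: [[-0.877, 0.481, 0.0], [0.481, 0.877, -0.0], [-0.0, -0.0, -1.0]]
wrist_force: [0.1, 0.4, 0.5]
opening: 0.501
finger_force: 0.0
```

```bash
python3 - <<'E'
from h import *
rows([(527.9,254.5,118,0)])
exec(open('st.py').read()); print(np.round(o['joints'],1), 184.7-np.degrees(np.arctan2(R[1,0],R[0,0])))
E
```

```text
[-0.029  0.074  0.084] rz 0.0
26.85 yaw 151.22 [518.8 246.9 130.6] F [0.1 0.4 0.5] M [ 0.115 -0.179  0.02 ] 43.6 0.0
[ 21.3  27.7 -64.8  98.9  26.5  70.6  11.1] 33.47649921682918
```

Request:
{"fn": "drive_tool", "kwargs": {
  "increments": [
    [-0.03, 0.07, 0, 0, 0, -0.04, 0],
    [-0.03, 0.07, 0, 0, 0, -0.09, 0],
    [-0.03, 0.07, 0, 0, 0, -0.14, 0],
    [-0.03, 0.07, 0, 0, 0, -0.186, 0],
    [-0.03, 0.07, 0.05, 0, 0, -0.186, 0],
    [-0.03, 0.07, 0.08, 0, 0, -0.186, 0],
    [-0.03, 0.07, 0.08, 0, 0, -0.186, 0],
    [-0.03, 0.07, 0.08, 0, 0, -0.186, 0]
  ]
}}

```text
time: 27.85
tool_pos: [526.8, 253.8, 118.9]
tool_rot: [[-0.997, -0.077, 0.0], [-0.077, 0.997, 0.0], [-0.0, 0.0, -1.0]]
wrist_force: [0.7, -0.3, -0.3]
opening: 0.499
finger_force: 0.0
```

```bash
python3 - <<'E'
from h import *
o=telemetry.get_obs(); im,d=vision.get_image('wrist'); K,D,i=cam('wrist'); T=T_of('wrist',i,o)
save('w3',im)
exec(open('st.py').read())
for t in ['dial_l_grip','dial_r_grip','shutter_lip']:
    for r in spotter.outline_of('wrist',t):
        m=r['region']&(d>0); ys,xs=np.nonzero(m); W=to_world('wrist',np.c_[xs,ys],d[ys,xs],T)
        top=W[(W[:,2]>83)&(W[:,2]<95)]
        if len(top)>10:
            rc=cv2.minAreaRect(top[:,:2].astype(np.float32)); print(t,r['p'],len(top),np.round(rc[0],1),np.round(rc[1],1),rc[2])
E
```

```text
27.9 yaw -175.58 [526.9 253.8 119. ] F [ 0.3 -0.4 -1.3] M [ 0.045 -0.144 -0.044] 43.4 0.0
dial_l_grip 0.65 1669 [435.6 301.8] [34.4 12.2] 76.45662689208984
dial_r_grip 0.69 1656 [444.5 192.6] [12.3 34.2] 26.892498016357422
shutter_lip 0.78 1086 [527.3 254.4] [39.4  9.6] 4.197741985321045
```

View pics/w3.png

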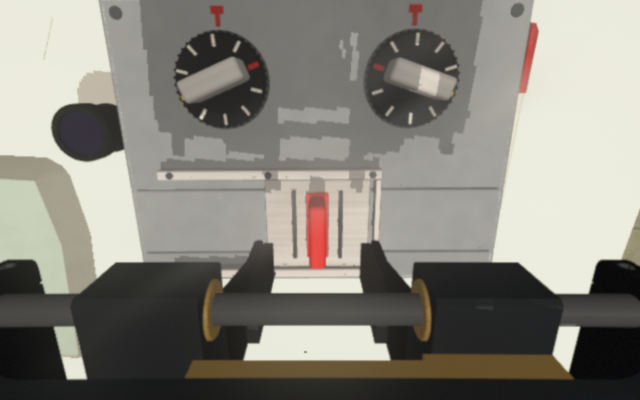

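Request:
{"fn": "drive_tool", "kwargs": {
  "increments": [
    [0, 0.004, 0.1, 0, 0, 0, 0],
    [0, 0.004, 0.2, 0, 0, 0, 0],
    [0, 0.004, 0.27, 0, 0, 0, 0],
    [0, 0.004, 0.305, 0, 0, 0, 0],
    [0, 0.004, 0.305, 0, 0, 0, -1],
    [0, 0.004, 0.305, 0, 0, 0, -1],
    [0, 0.004, 0.305, 0, 0, 0, -1],
    [0, 0.004, 0.305, 0, 0, 0, -1]
  ],
  "grip_force": 20
}}

```text
time: 29.05
tool_pos: [526.9, 254.3, 73.3]
tool_rot: [[-0.997, -0.077, 0.0], [-0.077, 0.997, 0.0], [-0.0, 0.0, -1.0]]
wrist_force: [0.2, 0.2, 0.5]
opening: 0.129
finger_force: 0.0
```

```bash
python3 st.py
```

```text
29.05 yaw -175.56 [526.9 254.3  73.3] F [0.2 0.2 0.5] M [ 0.12  -0.142 -0.025] 11.2 0.0
```

Request:
{"fn": "drive_tool", "kwargs": {
  "increments": [
    [0, -0.007, 0, 0, 0, 0, -1],
    [0, -0.013, 0, 0, 0, 0, -1],
    [0, -0.02, 0, 0, 0, 0, -1],
    [0, -0.02, 0, 0, 0, 0, -1],
    [0, -0.02, 0, 0, 0, 0, -1],
    [0, -0.02, 0, 0, 0, 0, -1],
    [0, -0.02, 0, 0, 0, 0, -1],
    [0, -0.02, 0, 0, 0, 0, -1]
  ]
}}

```text
time: 30.05
tool_pos: [527.1, 251.4, 73.2]
tool_rot: [[-0.997, -0.078, 0.0], [-0.078, 0.997, 0.0], [-0.0, 0.0, -1.0]]
wrist_force: [-0.4, 2.3, 4.5]
opening: 0.112
finger_force: 20.0
```

```bash
python3 st.py
```

```text
30.05 yaw -175.55 [527.1 251.4  73.2] F [-0.4  2.3  4.5] M [ 0.419 -0.189  0.097] 9.8 19.999051094055176
```

Request:
{"fn": "drive_tool", "kwargs": {
  "increments": [
    [0, -0.005, 0, 0, 0, 0, -1],
    [0, -0.01, 0, 0, 0, 0, -1],
    [0, -0.015, 0, 0, 0, 0, -1],
    [0, -0.02, 0, 0, 0, 0, -1],
    [0, -0.02, 0, 0, 0, 0, -1],
    [0, -0.02, 0, 0, 0, 0, -1],
    [0, -0.02, 0, 0, 0, 0, -1],
    [0, -0.02, 0, 0, 0, 0, -1]
  ]
}}

```text
time: 31.05
tool_pos: [527.4, 248.3, 73.2]
tool_rot: [[-0.997, -0.078, 0.0], [-0.078, 0.997, 0.0], [-0.0, 0.0, -1.0]]
wrist_force: [0.7, 1.8, 6.1]
opening: 0.112
finger_force: 20.0
```

```bash
python3 st.py
```

```text
31.05 yaw -175.55 [527.4 248.3  73.2] F [0.7 1.8 6.1] M [ 0.428 -0.208  0.14 ] 9.7 19.999390840530396
```

Drag is only about 2 N, so the shutter is unlocked and free. I slide it most of the way.

Request:
{"fn": "drive_tool", "kwargs": {
  "increments": [
    [0, -0.03, 0, 0, 0, 0, -1],
    [0, -0.07, 0, 0, 0, 0, -1],
    [0, -0.12, 0, 0, 0, 0, -1],
    [0, -0.17, 0, 0, 0, 0, -1],
    [0, -0.22, 0, 0, 0, 0, -1],
    [0, -0.26, 0, 0, 0, 0, -1],
    [0, -0.28, 0, 0, 0, 0, -1],
    [0, -0.28, 0, 0, 0, 0, -1]
  ]
}}

```text
time: 32.05
tool_pos: [530.9, 205.2, 73.2]
tool_rot: [[-0.997, -0.076, 0.0], [-0.076, 0.997, -0.001], [-0.0, -0.001, -1.0]]
wrist_force: [0.8, 0.5, 7.5]
opening: 0.114
finger_force: 20.0
```

```bash
python3 st.py
```

```text
32.05 yaw -175.62 [530.9 205.2  73.2] F [0.8 0.5 7.5] M [ 0.133 -0.358  0.063] 9.9 20.000443160533905
```

Request:
{"fn": "drive_tool", "kwargs": {
  "increments": [
    [0, -0.007, 0, 0, 0, 0, -1],
    [0, -0.013, 0, 0, 0, 0, -1],
    [0, -0.02, 0, 0, 0, 0, -1],
    [0, -0.027, 0, 0, 0, 0, -1],
    [0, -0.033, 0, 0, 0, 0, -1],
    [0, -0.04, 0, 0, 0, 0, -1],
    [0, -0.04, 0, 0, 0, 0, -1],
    [0, -0.04, 0, 0, 0, 0, -1]
  ]
}}

```text
time: 33.05
tool_pos: [531.4, 199.7, 73.2]
tool_rot: [[-0.997, -0.077, 0.0], [-0.077, 0.997, -0.0], [-0.0, -0.0, -1.0]]
wrist_force: [1.5, 1.4, 6.2]
opening: 0.114
finger_force: 20.0
```

```bash
python3 st.py
```

```text
33.05 yaw -175.59 [531.4 199.7  73.2] F [1.5 1.4 6.2] M [ 0.414 -0.551  0.088] 9.9 20.000494122505188
```

Request:
{"fn": "drive_tool", "kwargs": {
  "increments": [
    [0, -0.003, 0, 0, 0, 0, -1],
    [0, -0.005, 0, 0, 0, 0, -1],
    [0, -0.008, 0, 0, 0, 0, -1],
    [0, -0.008, 0, 0, 0, 0, -1],
    [0, -0.008, 0, 0, 0, 0, -1],
    [0, -0.008, 0, 0, 0, 0, -1],
    [0, -0.008, 0, 0, 0, 0, -1],
    [0, -0.008, 0, 0, 0, 0, -1]
  ]
}}

```text
time: 34.05
tool_pos: [531.5, 198.6, 73.2]
tool_rot: [[-0.997, -0.077, 0.001], [-0.077, 0.997, -0.0], [-0.001, -0.0, -1.0]]
wrist_force: [1.8, 2.4, 5.2]
opening: 0.115
finger_force: 20.0
```

```bash
python3 st.py
```

```text
34.05 yaw -175.59 [531.5 198.6  73.2] F [1.8 2.4 5.2] M [ 0.594 -0.585  0.042] 10.0 20.000255405902863
```

Request:
{"fn": "drive_tool", "kwargs": {
  "increments": [
    [0, -0.003, 0, 0, 0, 0, -1],
    [0, -0.005, 0, 0, 0, 0, -1],
    [0, -0.005, 0, 0, 0, 0, -1],
    [0, -0.005, 0, 0, 0, 0, -1],
    [0, -0.005, 0, 0, 0, 0, -1],
    [0, -0.005, 0, 0, 0, 0, -1],
    [0, -0.005, 0, 0, 0, 0, -1],
    [0, -0.005, 0, 0, 0, 0, -1]
  ]
}}

```text
time: 35.05
tool_pos: [531.5, 198.0, 73.2]
tool_rot: [[-0.997, -0.077, 0.001], [-0.077, 0.997, -0.0], [-0.001, -0.0, -1.0]]
wrist_force: [2.1, 1.9, 4.8]
opening: 0.113
finger_force: 20.0
```

```bash
python3 st.py
```

```text
35.05 yaw -175.58 [531.5 198.   73.2] F [2.1 1.9 4.8] M [ 0.644 -0.573  0.03 ] 9.9 20.00025898218155
```

Request:
{"fn": "drive_tool", "kwargs": {
  "increments": [
    [0, -0.003, 0, 0, 0, 0, -1],
    [0, -0.007, 0, 0, 0, 0, -1],
    [0, -0.007, 0, 0, 0, 0, -1],
    [0, -0.007, 0, 0, 0, 0, -1],
    [0, -0.007, 0, 0, 0, 0, -1],
    [0, -0.007, 0, 0, 0, 0, -1],
    [0, -0.007, 0, 0, 0, 0, -1],
    [0, -0.007, 0, 0, 0, 0, -1]
  ]
}}

```text
time: 36.05
tool_pos: [531.5, 197.6, 73.2]
tool_rot: [[-0.997, -0.078, 0.001], [-0.078, 0.997, 0.001], [-0.001, 0.001, -1.0]]
wrist_force: [2.6, 4.2, 4.6]
opening: 0.112
finger_force: 20.0
```

```bash
python3 st.py
```

```text
36.05 yaw -175.55 [531.5 197.6  73.2] F [2.6 4.2 4.6] M [ 1.051 -0.775  0.061] 9.7 20.000436007976532
```

Request:
{"fn": "drive_tool", "kwargs": {
  "increments": [
    [0, -0.003, 0, 0, 0, 0, -1],
    [0, -0.006, 0, 0, 0, 0, -1],
    [0, -0.006, 0, 0, 0, 0, -1],
    [0, -0.006, 0, 0, 0, 0, -1],
    [0, -0.006, 0, 0, 0, 0, -1],
    [0, -0.006, 0, 0, 0, 0, -1],
    [0, -0.006, 0, 0, 0, 0, -1],
    [0, -0.006, 0, 0, 0, 0, -1]
  ]
}}

```text
time: 37.05
tool_pos: [531.5, 197.3, 73.2]
tool_rot: [[-0.997, -0.078, 0.001], [-0.078, 0.997, 0.002], [-0.001, 0.001, -1.0]]
wrist_force: [3.9, 4.9, 3.2]
opening: 0.115
finger_force: 20.0
```

```bash
python3 st.py
```

```text
37.05 yaw -175.53 [531.5 197.3  73.2] F [3.9 4.9 3.2] M [ 1.516 -0.929  0.03 ] 10.0 20.000201761722565
```

The shutter is at its stop with only about 5 N of drag. I release, lift and look.

Request:
{"fn": "drive_tool", "kwargs": {
  "increments": [
    [0, 0, 0, 0, 0, 0, 0],
    [0, 0, 0, 0, 0, 0, 0],
    [0, 0, 0, 0, 0, 0, 0],
    [0, 0, -0.15, 0, 0, 0, 0],
    [0, 0, -0.35, 0, 0, 0, 0],
    [0, 0, -0.6, 0, 0, 0, 0],
    [0, 0, -0.8, 0, 0, 0, 0],
    [0, 0, -1, 0, 0, 0, 0]
  ]
}}

```text
time: 38.05
tool_pos: [531.1, 196.8, 225.6]
tool_rot: [[-0.997, -0.078, 0.001], [-0.078, 0.997, 0.0], [-0.001, 0.0, -1.0]]
wrist_force: [0.5, 0.3, -0.0]
opening: 0.498
finger_force: 0.0
```

```bash
python3 - <<'E'
from h import *
o=telemetry.get_obs(); im,d=vision.get_image('wrist'); K,D,i=cam('wrist'); T=T_of('wrist',i,o)
save('w4',im)
exec(open('st.py').read())
for t in ['dial_l_grip','dial_r_grip','shutter_lip']:
    for r in spotter.outline_of('wrist',t)[:1]:
        m=r['region']&(d>0); ys,xs=np.nonzero(m); W=to_world('wrist',np.c_[xs,ys],d[ys,xs],T)
        top=W[(W[:,2]>83)&(W[:,2]<95)]
        if len(top)>10:
            rc=cv2.minAreaRect(top[:,:2].astype(np.float32)); print(t,r['p'],len(top),np.round(rc[0],1),np.round(rc[1],1),rc[2])
E
```

```text
38.1 yaw -175.49 [532.2 198.2 229.5] F [1.7 0.7 2.9] M [ 0.301 -0.197 -0.01 ] 43.0 0.0
dial_l_grip 0.88 700 [435.3 301.3] [34.2 12.2] 76.26290893554688
dial_r_grip 0.76 678 [444.6 192.4] [12.6 34.2] 27.269128799438477
shutter_lip 0.68 490 [532.4 198.6] [39.9  8.8] 4.428766250610352
```

View pics/w4.png

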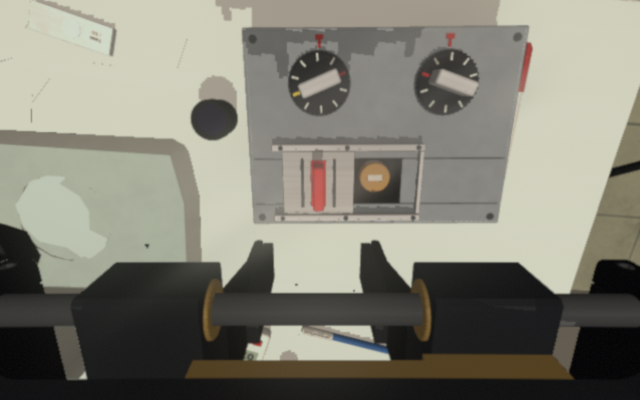

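The specimen is uncovered at (375,178) px. The lip at (318,185) px has moved 56 mm, both dials are still in their notches, and the gripper is clear, so I'm handing in.

```bash
python3 -c "
from workcell import order; print(order.sign_off())"
```

```text
the job is handed in; nothing more can be done
None
```

The box is open and the job is handed in: both dials were felt into their notches, the shutter is slid the full 56 mm to the right with about 5 N on the lip at the stop, the specimen is uncovered, and the things around the box were left alone.

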